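# Put the radio station's battery packs on charge

### The job

Put the battery packs on charge: first press the stop key (the broad one at one end of the control box) fully down so that the key that is down pops up, and clear the hand microphone off the charging shelf, laying it flat in the middle of the rubber mat. Then set all the packs that are there in a neat side-by-side row on the shelf, each lying straight across it and centred on a pair of brass pads, starting in the bay beside the end cheek and leaving no bay empty between them. Last, press the charge key at the other end of the key row fully down, and leave the other things on the table where they are.

Things in the scene. Friction and masses are not known exactly. Their poses are not given: they have to be found in the camera images.
- shelf: charging shelf: low grey fixed plinth, 116 mm deep (x), flat top 30 mm above the table, from y = -124 mm to +143 mm. Origin on the table under bay 2; x across the shelf (away from the robot at yaw 0), y along the row, z up. An end cheek 12 mm thick, 33 mm above the top, closes the -y end. Five bays 44 mm apart along y, each with two flush brass pads. Stands left or right of the control box
- bay0 (a point): centre of bay 0 (midway between its two brass pads) on the top face of the shelf, next to the end cheek
- bay1 (a point): centre of bay 1 (midway between its two brass pads) on the top face of the shelf, 44 mm from bay 0 along the shelf y axis
- bay2 (a point): centre of bay 2 (midway between its two brass pads) on the top face of the shelf, 88 mm from bay 0 along the shelf y axis
- bay3 (a point): centre of bay 3 (midway between its two brass pads) on the top face of the shelf, 132 mm from bay 0 along the shelf y axis
- bay4 (a point): centre of bay 4 (midway between its two brass pads) on the top face of the shelf, the bay farthest from the cheek
- keybox: control box: fixed black box 110 mm deep (x), 205 mm long (y), 45 mm high; origin under its centre; x away from the robot at yaw 0, y to the robot's left. Four off-white keys, each 50 mm long in x, stand out of its top in a row along y. They are interlocked: one is down, and pressing another fully down makes it pop up
- key_stop (a joint): travel of the stop key, the broad one (44 mm wide in y), at the +y end of the row (y = +61 mm in the box's frame); 0 = up, 0.010 m = fully down. It stays where it is left; pressing takes about 4 N, with a hard stop at the bottom
- key_stop_top (a point): centre of the top face of the stop key, the broad one (44 mm wide in y), at the +y end of the row (y = +61 mm in the box's frame); 60 mm above the table when up, 50 mm when down
- key_radio (a joint): travel of the key beside the stop key, 28 mm wide, at y = +12 mm; 0 = up, 0.010 m = fully down. It stays where it is left; pressing takes about 4 N, with a hard stop at the bottom
- key_float (a joint): travel of the third key, 28 mm wide, at y = -26 mm; it is the one that is down at the start; 0 = up, 0.010 m = fully down. It stays where it is left; pressing takes about 4 N, with a hard stop at the bottom
- key_charge (a joint): travel of the charge key, 28 mm wide, at the -y end of the row, farthest from the stop key (y = -64 mm); 0 = up, 0.010 m = fully down. It stays where it is left; pressing takes about 4 N, with a hard stop at the bottom
- key_charge_top (a point): centre of the top face of the charge key, 28 mm wide, at the -y end of the row, farthest from the stop key (y = -64 mm); 60 mm above the table when up, 50 mm when down
- pack0: a battery pack, a grey block 56 mm long (its x) and 36 by 36 mm in section, about 130 g, with two brass contact bands right round it near its ends; any long side may lie down, either end may point either way. Origin at its centre. All packs are alike; four or five are present
- pack1: a battery pack, a grey block 56 mm long (its x) and 36 by 36 mm in section, about 130 g, with two brass contact bands right round it near its ends; any long side may lie down, either end may point either way. Origin at its centre. All packs are alike; four or five are present
- pack2: a battery pack, a grey block 56 mm long (its x) and 36 by 36 mm in section, about 130 g, with two brass contact bands right round it near its ends; any long side may lie down, either end may point either way. Origin at its centre. All packs are alike; four or five are present
- pack3: a battery pack, a grey block 56 mm long (its x) and 36 by 36 mm in section, about 130 g, with two brass contact bands right round it near its ends; any long side may lie down, either end may point either way. Origin at its centre. All packs are alike; four or five are present
- pack4: a battery pack, a grey block 56 mm long (its x) and 36 by 36 mm in section, about 130 g, with two brass contact bands right round it near its ends; any long side may lie down, either end may point either way. Origin at its centre. All packs are alike; four or five are present
- handmic: black hand microphone, a flat rounded block 85 mm (x) by 52 mm (y) by 26 mm, about 180 g; origin at its centre. At the start it lies flat on the charging shelf, roughly along the row; either broad face may end up on top
- mat: fixed black rubber mat, 140 mm (x) by 120 mm (y), 3 mm thick, with a grey border line, lying at the right of the table; origin under its centre
- clock: silver desk clock, 50 mm wide, 58 mm high, standing among the packs; origin under its centre. Not part of the job
- mug: white mug, 80 mm across, 90 mm high; origin under its centre. Not part of the job
- fob: black key fob, 50 x 32 x 12 mm, lying between shelf and control box; origin under its centre. Not part of the job

How it is judged:
On the way, in this order (a step that is already met when the one before it is completed fails the run):
1. the stop key is fully down and the other three keys are up (value of joint key_stop above 0.008 m and value of joint each of key_radio, key_float, key_charge below 0.002 m), for 0.2 s.
2. all packs lie in the row on the shelf, while the stop key is still down (all of step 1 and (horizontal distance between pack0 and bay0 below 0.012 m or horizontal distance between pack0 and bay1 below 0.012 m or horizontal distance between pack0 and bay2 below 0.012 m or horizontal distance between pack0 and bay3 below 0.012 m or horizontal distance between pack0 and bay4 below 0.012 m) and z of pack0 in the frame of shelf between 0.043 and 0.053 m and angle between the x axis of each of pack0, pack1, pack2, pack3, pack4 and the x axis of shelf, either way round below 0.2 rad and linear speed of each of pack0, pack1, pack2, pack3, pack4 below 0.03 m/s and (horizontal distance between pack1 and bay0 below 0.012 m or horizontal distance between pack1 and bay1 below 0.012 m or horizontal distance between pack1 and bay2 below 0.012 m or horizontal distance between pack1 and bay3 below 0.012 m or horizontal distance between pack1 and bay4 below 0.012 m) and z of pack1 in the frame of shelf between 0.043 and 0.053 m and (horizontal distance between pack2 and bay0 below 0.012 m or horizontal distance between pack2 and bay1 below 0.012 m or horizontal distance between pack2 and bay2 below 0.012 m or horizontal distance between pack2 and bay3 below 0.012 m or horizontal distance between pack2 and bay4 below 0.012 m) and z of pack2 in the frame of shelf between 0.043 and 0.053 m and (horizontal distance between pack3 and bay0 below 0.012 m or horizontal distance between pack3 and bay1 below 0.012 m or horizontal distance between pack3 and bay2 below 0.012 m or horizontal distance between pack3 and bay3 below 0.012 m or horizontal distance between pack3 and bay4 below 0.012 m) and z of pack3 in the frame of shelf between 0.043 and 0.053 m and (horizontal distance between pack4 and bay0 below 0.012 m or horizontal distance between pack4 and bay1 below 0.012 m or horizontal distance between pack4 and bay2 below 0.012 m or horizontal distance between pack4 and bay3 below 0.012 m or horizontal distance between pack4 and bay4 below 0.012 m) and z of pack4 in the frame of shelf between 0.043 and 0.053 m and (not (horizontal distance between any of pack0, pack1, pack2, pack3, pack4 and bay1 below 0.012 m) or horizontal distance between any of pack0, pack1, pack2, pack3, pack4 and bay0 below 0.012 m) and (not (horizontal distance between any of pack0, pack1, pack2, pack3, pack4 and bay2 below 0.012 m) or horizontal distance between any of pack0, pack1, pack2, pack3, pack4 and bay1 below 0.012 m) and (not (horizontal distance between any of pack0, pack1, pack2, pack3, pack4 and bay3 below 0.012 m) or horizontal distance between any of pack0, pack1, pack2, pack3, pack4 and bay2 below 0.012 m) and (not (horizontal distance between any of pack0, pack1, pack2, pack3, pack4 and bay4 below 0.012 m) or horizontal distance between any of pack0, pack1, pack2, pack3, pack4 and bay3 below 0.012 m)), for 0.2 s.
At the end, for the whole second after the job is handed in: charge key 8 mm or more down, other keys within 2 mm of up; packs at rest on the shelf within 12 mm of a bay centre and 0.2 rad of straight across, filling bays from the cheek on, none empty between; microphone flat on the mat, within 35 mm (mat x) and 30 mm (y) of its middle (x of handmic in the frame of mat between -0.035 and 0.035 m and y of handmic in the frame of mat between -0.03 and 0.03 m and z of handmic in the frame of mat between 0.01 and 0.021 m and linear speed of each of handmic, pack0, pack1, pack2, pack3, pack4 below 0.03 m/s and value of joint key_charge above 0.008 m and value of joint each of key_stop, key_radio, key_float below 0.002 m and (horizontal distance between pack0 and bay0 below 0.012 m or horizontal distance between pack0 and bay1 below 0.012 m or horizontal distance between pack0 and bay2 below 0.012 m or horizontal distance between pack0 and bay3 below 0.012 m or horizontal distance between pack0 and bay4 below 0.012 m) and z of pack0 in the frame of shelf between 0.043 and 0.053 m and angle between the x axis of each of pack0, pack1, pack2, pack3, pack4 and the x axis of shelf, either way round below 0.2 rad and (horizontal distance between pack1 and bay0 below 0.012 m or horizontal distance between pack1 and bay1 below 0.012 m or horizontal distance between pack1 and bay2 below 0.012 m or horizontal distance between pack1 and bay3 below 0.012 m or horizontal distance between pack1 and bay4 below 0.012 m) and z of pack1 in the frame of shelf between 0.043 and 0.053 m and (horizontal distance between pack2 and bay0 below 0.012 m or horizontal distance between pack2 and bay1 below 0.012 m or horizontal distance between pack2 and bay2 below 0.012 m or horizontal distance between pack2 and bay3 below 0.012 m or horizontal distance between pack2 and bay4 below 0.012 m) and z of pack2 in the frame of shelf between 0.043 and 0.053 m and (horizontal distance between pack3 and bay0 below 0.012 m or horizontal distance between pack3 and bay1 below 0.012 m or horizontal distance between pack3 and bay2 below 0.012 m or horizontal distance between pack3 and bay3 below 0.012 m or horizontal distance between pack3 and bay4 below 0.012 m) and z of pack3 in the frame of shelf between 0.043 and 0.053 m and (horizontal distance between pack4 and bay0 below 0.012 m or horizontal distance between pack4 and bay1 below 0.012 m or horizontal distance between pack4 and bay2 below 0.012 m or horizontal distance between pack4 and bay3 below 0.012 m or horizontal distance between pack4 and bay4 below 0.012 m) and z of pack4 in the frame of shelf between 0.043 and 0.053 m and (not (horizontal distance between any of pack0, pack1, pack2, pack3, pack4 and bay1 below 0.012 m) or horizontal distance between any of pack0, pack1, pack2, pack3, pack4 and bay0 below 0.012 m) and (not (horizontal distance between any of pack0, pack1, pack2, pack3, pack4 and bay2 below 0.012 m) or horizontal distance between any of pack0, pack1, pack2, pack3, pack4 and bay1 below 0.012 m) and (not (horizontal distance between any of pack0, pack1, pack2, pack3, pack4 and bay3 below 0.012 m) or horizontal distance between any of pack0, pack1, pack2, pack3, pack4 and bay2 below 0.012 m) and (not (horizontal distance between any of pack0, pack1, pack2, pack3, pack4 and bay4 below 0.012 m) or horizontal distance between any of pack0, pack1, pack2, pack3, pack4 and bay3 below 0.012 m)); the robot touches nothing.
It fails at once if the clock, mug or key fob is shoved more than 50 mm (distance of any of clock, mug, fob from where it was at the start of the episode above 0.05 m).
It fails at once if the clock or the mug is tipped over (angle between any of clock, mug's own z axis and vertical above 0.8 rad).
Of pack0, pack1, pack2, pack3, pack4 only 4 to 5 are there at a start; the rules pass over those that are not, and their reading is None.
At some moment in a run one of pack0, pack1, pack2, pack3, pack4 may be knocked a few centimetres aside while the robot is not near it.
Once in a run the grip may slacken for a moment while it holds something.
It also fails if it takes over 200 s, if anything falls off the work surface, if the arm or the gripper's body presses on something with over 40 N, if the wrist force passes 120 N, or if a joint passes its speed limit or range.

### The arm

A 6-joint arm with a two-finger parallel gripper is mounted at the origin on the work surface. World frame = base frame: x ahead of the robot, y to its left, z up, the work surface at z = 0. Lengths are in m, angles in rad, forces in N, time in s.
With the tool pointing down it reaches from about 0.3 to 1 m from the base axis. Payload 5.1 kg.
Tool frame: the origin (TCP) lies between the finger pads; the fingertips stand robot.tips_ahead ahead of it and the grasp point (between the pads) lies 8 mm behind it (robot.tips_ahead is the distance from the TCP to the fingertips, in m); z points along the fingers, x is the direction in which the jaws open and shut, and the axes are right-handed (so a half turn about z gives the same grasp; the last joint's range is limited). The gripper opens to 95 mm and grips with 3 to 60 N. Pads are 20 mm wide; open, the fingers measure 119 mm over their backs; the gripper's body (75 mm by 180 mm) begins 59 mm behind the grasp point.
Start: joints at [1.092, 0.124, 1.65, -0, 1.367, -0.083], TCP at [0.251, 0.6, 0.226] pointing down, gripper open.
Joint ranges: [-2.61, 2.61], [-1.02, 2.33], [0.03, 2.71], [-1.35, 4.49], [0.32, 2.68], [-2.91, 2.91]. Speed limits (rad/s): [2.57, 2.57, 3.14, 3.14, 3.14, 3.14].

### API

Orientations are given as a unit quaternion [x, y, z, w].
In Python, from plant import read_state, cams, robot gives the robot as it stands.
- The arm moves only by the tool jog_arm, never from a script. Its argument "deltas" is a list of rows, each a list of 3 entries, a list of its own where there are three numbers: the shift along the world's x, y, z in cm, then the turn, a rotation vector about the world's x, y, z in degrees, then the closure, from -1 (fully open) to 1 (shut). A call has 1 to 12 rows; each row shifts and turns the pose as measured when the row begins; what a row does not reach is not made up. A row lasts 1/10 s, in which the tool goes at most 50 mm and 8.59 degrees, less where a joint would pass 70% of its speed; a pose out of reach is approached as far as the arm can. A call with a gripper value outside its range is refused whole. The fingers move at their own pace and stop on an object; "grip_force" is the grip in N (left out, the last holds). Time passes only in rows, so rows that do not move let the fingers close. It gives the time, the measured TCP pose, the force and the opening at its end, in the units of the state.
- read_state(): the state, without advancing time (a new reading comes with each control period).
- cams.snapshot(name): name is "scene" or "top" or "wrist"; returns (picture, depth): 400x640x3 uint8, red, green, blue; 400x640 float32, m along the optical axis (not along the pixel's ray), 0 where there is no reading.
- cams.calibration(name): a dict with "fx", "fy", "cx", "cy" (pixels), "k1" (the pictures are not rectified: a ray, as slopes to the right and down, at radius r is drawn at 1 + k1 r^2 times it, then the intrinsics apply), "camera_from_world" (4x4, takes a point from world to camera coordinates); the wrist camera has in their place "mount" (4x4, takes a point from camera to tool coordinates, whose origin is the TCP and whose axes are the tool frame's). Camera axes: x right, y up, looking along -z (the intrinsics and any distortion apply to the point x, -y, -z); pixel columns grow to the right and rows downward; lengths in m; the calibration is good to about 2 mm. A picture is of the moment at which its call begins: read the wrist's pose just before it. calibration takes no time and is no camera call.
- robot.close_job(): hands the job in, once; it reports no verdict.
The state is a dict: "t": time; "joint_positions": joint angles; "dq": joint speeds; "tau": joint torques, N m; "tool_pos": TCP position; "ee_rot": TCP orientation; "contact_force": force on the tool from outside, world axes, zero at the start; "wrist_torque": the same for the moment, N m; "gripper_width": opening from 0.0 (shut) to 1.0 (fully open).
Only numpy, scipy, OpenCV 4.12 (cv2) and the standard library are available. Lean on these libraries where they do the work, as an engineer would, in place of code of your own. Each camera call takes 0.05 s, during which the arm holds its last target. There are 200 camera calls.

## Working session

There is one attempt and no reset: what is moved stays moved. The work goes in short steps, Python scripts to look and compute and a tool call to move; the robot and the scene stay as the last step left them, time stands still between calls to the robot, and variables do not carry over. Pictures are saved under pics/ and viewed, about 12 in all and at most 16, crops included, and the job is handed in when it is done.

Besides the shell and the picture viewer there is one more tool, called after "Emit:" as name(argument=value, ...) on one line, values as JSON. jog_arm: Moves the arm, as the interface text tells. Its arguments: {"type":"object","properties":{"deltas":{"type":"array"},"grip_force":{"type":"number"}},"required":["deltas"]}

```bash
ls; mkdir -p pics
cat > h.py <<'E'
import numpy as np, cv2
from scipy.spatial.transform import Rotation as R
from plant import read_state, cams, robot
def T(name, s=None):
    c=cams.calibration(name)
    if 'mount' in c:
        s=s or read_state(); M=np.eye(4); M[:3,:3]=R.from_quat(s['ee_rot']).as_matrix(); M[:3,3]=s['tool_pos']
        return c, M@np.array(c['mount'])
    return c, np.linalg.inv(np.array(c['camera_from_world']))
def rays(name,uv,s=None):
    c,W=T(name,s); uv=np.atleast_2d(np.array(uv,float))
    K=np.array([[c['fx'],0,c['cx']],[0,c['fy'],c['cy']],[0,0,1]])
    n=cv2.undistortPoints(uv[:,None],K,np.array([c['k1'],0,0,0,0.]))[:,0]
    d=np.c_[n[:,0],-n[:,1],-np.ones(len(n))]
    return W[:3,3], d@W[:3,:3].T
def on_plane(name,uv,z,s=None):
    o,d=rays(name,uv,s); return o+d*((z-o[2])/d[:,2])[:,None]
def cloud(name,depth,s=None):
    v,u=np.mgrid[:depth.shape[0],:depth.shape[1]]
    o,d=rays(name,np.c_[u.ravel(),v.ravel()],s)
    return (o+d*depth.reshape(-1,1)).reshape(*depth.shape,3)
def snap(name,fn=None):
    s=read_state(); p,d=cams.snapshot(name)
    if fn: cv2.imwrite('pics/'+fn,p[...,::-1])
    return p,d,s
E
python3 - <<'E'
from h import *
print(read_state(), robot.tips_ahead)
for n in ('top','scene'):
    p,d,s=snap(n,n+'0.png'); np.savez('pics/'+n+'0.npz',p=p,d=d)
    c=cloud(n,d); print(n,T(n)[1].round(3),(d>0).mean()); print(c[::80,::80].round(3)[...,:].reshape(-1,3)[:12])
E
```

```text
pics
{'t': 0.0, 'joint_positions': array([ 1.09243134e+00,  1.24480610e-01,  1.65165725e+00, -1.09686884e-05,
        1.36750078e+00, -8.26023966e-02]), 'dq': array([-2.77645253e-05, -2.85853486e-04,  8.67371506e-04,  7.86518771e-04,
        1.10165030e-03, -4.90744270e-04]), 'tau': array([-1.80236359e-03, -4.17602634e+01, -3.59931135e+01,  7.72525370e-02,
        4.93356062e-02, -1.92496245e-04]), 'tool_pos': array([0.2503294 , 0.59919536, 0.22441279]), 'ee_rot': array([ 8.32318581e-01,  5.54296611e-01, -8.92743296e-04,  4.99555956e-04]), 'contact_force': array([ 0.20556865, -0.42787535, -0.35768961]), 'wrist_torque': array([-0.01136823, -0.01542028, -0.03014291]), 'gripper_width': 0.9990744056999954} 0.011
top [[-1.900e-02  9.960e-01 -8.400e-02  3.640e-01]
 [-1.000e+00 -1.900e-02  2.000e-03  7.000e-03]
 [ 1.000e-03  8.400e-02  9.960e-01  1.471e+00]
 [ 0.000e+00  0.000e+00  0.000e+00  1.000e+00]] 0.996015625
[[ 1.75   1.786 -0.746]
 [ 1.707  1.292 -0.745]
 [ 1.682  0.836 -0.752]
 [ 1.665  0.396 -0.757]
 [ 1.646 -0.037 -0.745]
 [ 1.651 -0.472 -0.761]
 [ 1.647 -0.91  -0.747]
 [ 1.655 -1.368 -0.739]
 [ 1.269  1.738 -0.75 ]
 [ 0.891  0.76   0.138]
 [ 0.932  0.544  0.002]
 [ 0.916  0.258  0.02 ]]
scene [[ 0.671 -0.453  0.587  1.118]
 [ 0.742  0.419 -0.524 -0.535]
 [-0.009  0.787  0.617  0.707]
 [ 0.     0.     0.     1.   ]] 0.99599609375
[[-1.123 -0.282  0.309]
 [-1.12   0.004  0.271]
 [-1.127  0.365  0.22 ]
 [-1.115  0.821  0.156]
 [-0.53   0.917  0.233]
 [ 0.243  0.565  0.405]
 [ 0.093  1.319  0.264]
 [ 0.431  1.307  0.314]
 [-1.13  -0.413  0.011]
 [-1.128 -0.119 -0.066]
 [-1.125  0.256 -0.165]
 [-0.643  0.475 -0.082]]
```

View pics/top0.png

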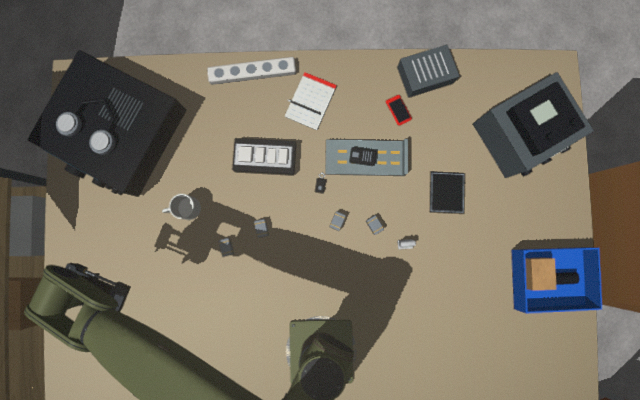

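View pics/scene0.png

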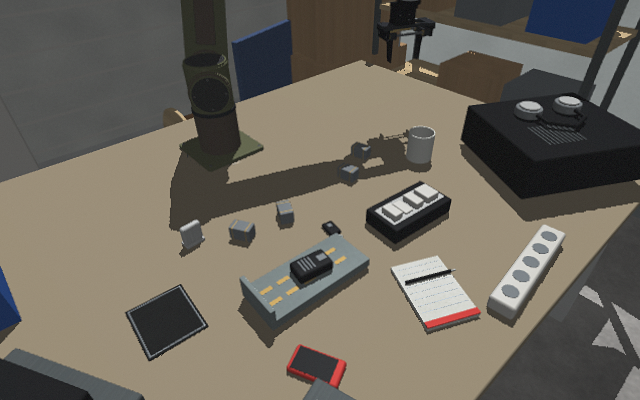

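The top view shows the control box at (266,155), the shelf at (368,157) with its cheek at the right (-y) end, and the mic on it at (363,156). The mat is at (447,192), and there are four packs at (339,219), (375,224), (262,227) and (226,245). The clock is at (407,242), the mug at (180,207) and the fob at (320,185). The scene view also shows four packs.

```bash
cat > meas.py <<'E'
from h import *
def rect(pts):
    (c,wh,a)=cv2.minAreaRect(pts[:,:2].astype(np.float32)*1000)
    if wh[0]<wh[1]: wh=wh[::-1]; a+=90
    a=(a+90)%180-90   # direction of the LONG side, deg from world x
    return np.array(c).round(1),np.array(wh).round(1),round(a,1)
def blobs(P,mask,nmin=12):
    n,l,st,ce=cv2.connectedComponentsWithStats(mask.astype(np.uint8))
    for i in range(1,n):
        if st[i,4]>=nmin: yield ce[i].round(),st[i,4],P[l==i]
E
python3 - <<'E'
from meas import *
f=np.load('pics/top0.npz'); P=cloud('top',f['d']); z=P[...,2]
roi=np.zeros(z.shape,bool); roi[125:265,150:480]=1
print('table z',np.median(z[200:260,280:330]), np.median(z[175:210,270:300]))
for lo,hi,n in ((.007,.022,'low'),(.024,.043,'mid'),(.026,.1,'tall'),(.038,.1,'vtall'),(.049,.07,'keys')):
    for ce,k,p in blobs(P,roi&(z>lo)&(z<hi)):
        print(n,ce,k,p[:,2].mean().round(4),*rect(p))
# mat by colour
g=f['p'].max(2); m=np.zeros(g.shape,bool); m[165:218,425:470]=g[165:218,425:470]<75
for ce,k,p in blobs(P,m,100): print('mat',ce,k,p[:,2].mean(),*rect(p))
E
```

```text
table z 0.0010971639361745389 0.0009864607400911218
low [313. 126.] 35 0.0108 [747.6  14.9] [40.6 15.2] 87.8
low [475. 128.] 12 0.016 [ 734.8 -544. ] [26.5  5.3] 29.1
low [320. 184.] 143 0.013 [559.6 -12.3] [77.2 42.2] -27.8
low [376. 175.] 14 0.018 [ 577.9 -194.2] [43.9  1.1] 88.3
low [458. 180.] 16 0.0087 [ 555.  -477.2] [24.1 16. ] 23.6
low [445. 185.] 13 0.0088 [ 540.6 -431. ] [26.3 12.1] 11.8
low [461. 190.] 24 0.0088 [ 523.8 -486.6] [39.4 20.2] 20.9
low [186. 200.] 22 0.011 [507.5 443.4] [23.8 17.1] -79.9
low [198. 208.] 28 0.0116 [482.  406.1] [70.8 22.5] 2.3
low [180. 209.] 55 0.0113 [478.6 464.2] [60.1 20.1] 12.0
low [455. 207.] 19 0.0085 [ 465.2 -462.4] [39.4 14.1] 75.7
low [232. 246.] 20 0.0143 [350.  284.9] [50.6  7.1] 11.9
low [403. 241.] 13 0.0124 [ 357.9 -281.8] [37.8  3.3] 88.7
low [399. 247.] 14 0.0106 [ 338.3 -265.8] [22.2  9.9] 39.4
low [408. 248.] 12 0.0107 [ 332.7 -296.3] [25.7  6.7] 88.8
mid [163. 148.] 124 0.0334 [680.3 517. ] [185.6   7.5] -29.5
mid [477. 127.] 18 0.0328 [ 734.2 -545.6] [21.5  6.4] 38.4
mid [364. 157.] 2242 0.0313 [ 637.3 -160.7] [267.4 117.8]
[... 1730 characters left out ...]
] [41.2 20.3] 63.0
vtall [222. 245.] 23 0.0405 [358.  314.7] [26.1 13.7] -2.4
vtall [227. 243.] 13 0.0403 [360.5 296.9] [16.5 12.8] 9.2
vtall [408. 244.] 91 0.0571 [ 347.1 -286. ] [49.5 19. ] -84.9
keys [162. 143.] 109 0.0595 [690.2 512.2] [146.4   8. ] -30.5
keys [405. 156.] 153 0.062 [ 632.  -288.1] [115.1  12.2] -2.3
keys [262. 155.] 659 0.0577 [644.2 172.3] [185.2  68.2] 85.3
keys [363. 156.] 403 0.0569 [ 636.9 -149.4] [84.7 52.4] 80.8
keys [176. 204.] 43 0.0574 [492.2 456.4] [67.  24.2] -28.1
keys [193. 210.] 45 0.0593 [470.8 410.7] [75.6 27.9] -21.5
keys [408. 244.] 86 0.0578 [ 347.3 -286. ] [49.5 18.6] -85.9
mat [447. 192.] 1081 0.009951706915272333 [ 480.8 -239.9] [528.8 138.3] -79.4
```

Rect sizes match the given dimensions: packs 56x36, shelf 267x117, mic 85x52. So I can move now. First I go over to the stop key with the fingers shut, turning the jaws to the shelf's x.

Emit:
jog_arm(deltas=[[[3.6,-3.3,0],[0,0,-6.5],1],[[3.6,-3.3,0],[0,0,-6.5],1],[[3.6,-3.3,0],[0,0,-6.5],1],[[3.6,-3.3,0],[0,0,-6.5],1],[[3.6,-3.3,0],[0,0,-6.5],1],[[3.6,-3.3,0],[0,0,-6.5],1],[[3.6,-3.3,0],[0,0,-6.5],1],[[3.6,-3.3,0],[0,0,-6.5],1],[[3.6,-3.3,0],[0,0,-6.5],1],[[3.6,-3.3,0],[0,0,-6.5],1],[[3.6,-3.3,0],[0,0,-6.5],1],[[0,0,0],[0,0,0],1]], grip_force=25)

```text
t: 1.3
tool_pos: [0.6508, 0.2213, 0.2167]
ee_rot: [0.998, -0.06, -0.005, 0.0]
contact_force: [-0.6, 0.3, 0.4]
gripper_width: 0.048
```

```bash
cat > go.py <<'E'
# usage: go.py x y z [jaw_deg]  (mm) -> remaining shift in cm and turn in deg
import sys; from h import *
a=list(map(float,sys.argv[1:])); s=read_state()
x=R.from_quat(s['ee_rot']).as_matrix(); j=np.degrees(np.arctan2(x[1,0],x[0,0]))
print('t',round(s['t'],1),'tcp mm',(s['tool_pos']*1000).round(1),'jaw',j.round(1),'tilt',np.degrees(x[:2,2]).round(2),'w',round(s['gripper_width']*95,1),'F',np.round(s['contact_force'],1),'q6',round(s['joint_positions'][5],2))
if len(a)>2: print('shift cm',((np.array(a[:3])/1000-s['tool_pos'])*100).round(2), 'turn',((a[3]-j+90)%180-90).round(1) if len(a)>3 else '')
E
python3 go.py 650.9 236.5 75 -2.2
python3 - <<'E'
from h import *
f=np.load('pics/top0.npz'); g=f['p'].max(2).astype(int)
m=np.zeros(g.shape,np.uint8); m[165:220,422:472]=(g[165:220,422:472]<110)
m=cv2.morphologyEx(m,cv2.MORPH_OPEN,np.ones((3,3)))
n,l,st,ce=cv2.connectedComponentsWithStats(m); i=1+st[1:,4].argmax(); print(st[i],ce[i])
v,u=np.nonzero(l==i); p=on_plane('top',np.c_[u,v],.003)
from meas import rect; print(rect(p), on_plane('top',[ce[i]],.003))
E
```

```text
t 1.3 tcp mm [650.8 221.3 216.7] jaw -6.9 tilt [-0.58  0.03] w 4.5 F [-0.6  0.3  0.4] q6 0.37
shift cm [ 1.000e-02  1.520e+00 -1.417e+01] turn 4.7
[ 430  171   35   43 1353] [446.69992609 192.21286031]
(array([ 518. , -437.7]), array([140.4, 117.4]), -2.9) [[ 0.51722071 -0.43669854  0.003     ]]
```

Emit:
jog_arm(deltas=[[[0,1.5,-4.5],[0,0,4.7],1],[[0,0,-4.5],[0,0,0],1],[[0,0,-4.3],[0,0,0],1],[[0,0,-1.0],[0,0,0],1],[[0,0,-0.5],[0,0,0],1],[[0,0,-0.4],[0,0,0],1],[[0,0,-0.3],[0,0,0],1],[[0,0,0],[0,0,0],1]])

```text
t: 2.1
tool_pos: [0.6536, 0.2376, 0.0652]
ee_rot: [1.0, -0.017, -0.0, -0.002]
contact_force: [-0.0, -0.0, 0.4]
gripper_width: 0.007
```

```bash
python3 go.py 650.9 236.5 61 -2.2
```

```text
t 2.1 tcp mm [653.6 237.6  65.2] jaw -1.9 tilt [-0.    0.18] w 0.7 F [-0.  -0.   0.4] q6 0.3
shift cm [-0.27 -0.11 -0.42] turn -0.3
```

Emit:
jog_arm(deltas=[[[-0.1,0,-0.3],[0,0,0],1],[[0,0,-0.3],[0,0,0],1],[[0,0,-0.3],[0,0,0],1],[[0,0,-0.2],[0,0,0],1]])

```text
t: 2.5
tool_pos: [0.6546, 0.2385, 0.0612]
ee_rot: [1.0, -0.016, 0.002, -0.002]
contact_force: [-6.8, -1.2, 12.5]
gripper_width: 0.006
```

Emit:
jog_arm(deltas=[[[0,0,2],[0,0,0],0.9],[[0,0,4.5],[0,0,0],0],[[-0.2,-4.0,2],[0,0,0],-1],[[-0.2,-4.5,0],[0,0,-1],-1],[[-0.2,-4.5,0],[0,0,-1],-1],[[-0.2,-4.5,0],[0,0,-1],-1],[[-0.2,-4.5,0],[0,0,-1],-1],[[-0.2,-4.5,0],[0,0,-1],-1],[[-0.2,-4.5,0],[0,0,-1],-1],[[-0.2,-4.5,0],[0,0,-1],-1],[[0,-3.0,0],[0,0,0],-1],[[0,0,0],[0,0,0],-1]])

```text
t: 3.7
tool_pos: [0.6371, -0.1592, 0.149]
ee_rot: [0.997, -0.078, 0.008, -0.002]
contact_force: [1.4, 0.7, -0.0]
gripper_width: 0.919
```

```bash
python3 go.py 637 -149.3 44 -9
python3 - <<'E'
from meas import *
p,d,s=snap('top'); P=cloud('top',d)
q=P.reshape(-1,3)
y=np.array([.076,.997]); x=np.array([.997,-.076])
for n,o in zip('stop radio float charge'.split(),(61,12,-26,-64)):
    dd=q[:,:2]*1000-(np.array([646.3,175.7])+o*y); m=(abs(dd@x)<20)&(abs(dd@y)<9)&(q[:,2]<.08); print(n,m.sum(),np.median(q[m,2]).round(4))
p,d,s=snap('wrist','w1.png')
E
```

```text
t 3.7 tcp mm [ 637.1 -159.2  149. ] jaw -8.9 tilt [0.89 0.2 ] w 87.3 F [ 1.4  0.7 -0. ] q6 -0.18
shift cm [-1.00e-02  9.90e-01 -1.05e+01] turn -0.1
stop 67 0.0514
radio 64 0.0609
float 67 0.0594
charge 69 0.0607
```

View pics/w1.png

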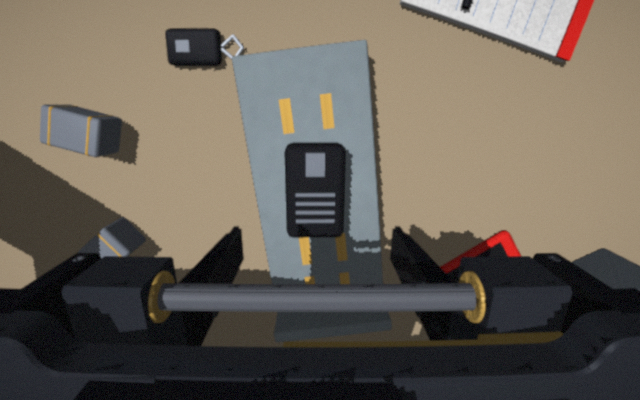

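The depth shows the stop key down at 51 mm and the others up at about 60 mm. The wrist view shows the mic at (316,190), aligned between the jaws. I'll descend and grasp.

Emit:
jog_arm(deltas=[[[0,1.0,-3],[0,0.9,0],-1],[[0,0,-4],[0,0,0],-1],[[0,0,-2.8],[0,0,0],-1],[[0,0,-0.5],[0,0,0],-1],[[0,0,0],[0,0,0],-1]])

```text
t: 4.3
tool_pos: [0.6393, -0.138, 0.0453]
ee_rot: [0.997, -0.073, 0.002, -0.003]
contact_force: [-0.7, 0.0, 0.5]
gripper_width: 0.997
```

```bash
python3 go.py 637 -149.3 44 -9
```

```text
t 4.3 tcp mm [ 639.3 -138.    45.3] jaw -8.3 tilt [0.24 0.33] w 94.7 F [-0.7  0.   0.5] q6 -0.16
shift cm [-0.23 -1.13 -0.13] turn -0.7
```

Emit:
jog_arm(deltas=[[[-0.2,-0.7,0],[0,0,-0.5],-1],[[0,0,0],[0,0,0],-1],[[0,0,0],[0,0,0],1],[[0,0,0],[0,0,0],1],[[0,0,0],[0,0,0],1],[[0,0,0],[0,0,0],1],[[0,0,0],[0,0,0],1],[[0,0,0],[0,0,0],1]])

```text
t: 5.1
tool_pos: [0.6414, -0.1458, 0.0532]
ee_rot: [0.997, -0.077, 0.007, -0.002]
contact_force: [-1.2, 0.5, 0.3]
gripper_width: 0.55
```

```bash
python3 go.py 637 -149.3 44 -9
```

```text
t 5.1 tcp mm [ 641.4 -145.8   53.2] jaw -8.8 tilt [0.84 0.15] w 52.3 F [-1.2  0.5  0.3] q6 -0.16
shift cm [-0.44 -0.35 -0.92] turn -0.2
```

Zero rows drift upwards about 1 mm each, so I'll allow for that. The mic is held at 52 mm width; lifting and carrying it to the mat.

Emit:
jog_arm(deltas=[[[0,0,3],[0,0.6,0],1],[[0,0,4],[0,0,0],1],[[-1.4,-3.4,1],[0,0,0],1],[[-1.4,-3.4,0],[0,0,0],1],[[-1.4,-3.4,0],[0,0,0],1],[[-1.4,-3.4,0],[0,0,0],1],[[-1.4,-3.4,0],[0,0,0],1],[[-1.4,-3.4,0],[0,0,0],1],[[-1.4,-3.4,0],[0,0,0],1],[[-1.4,-3.4,0],[0,0,0],1],[[0,0,-0.1],[0,0,0],1]])

```text
t: 6.2
tool_pos: [0.5189, -0.4233, 0.1261]
ee_rot: [0.997, -0.075, -0.005, -0.004]
contact_force: [0.8, 0.2, -2.0]
gripper_width: 0.547
```

```bash
python3 go.py 517.5 -437 27 -9
python3 -c "
from h import *
snap('wrist','w2.png')"
```

```text
t 6.2 tcp mm [ 518.9 -423.3  126.1] jaw -8.6 tilt [-0.48  0.48] w 52.0 F [ 0.8  0.2 -2. ] q6 -0.62
shift cm [-0.14 -1.37 -9.91] turn -0.4
```

View pics/w2.png

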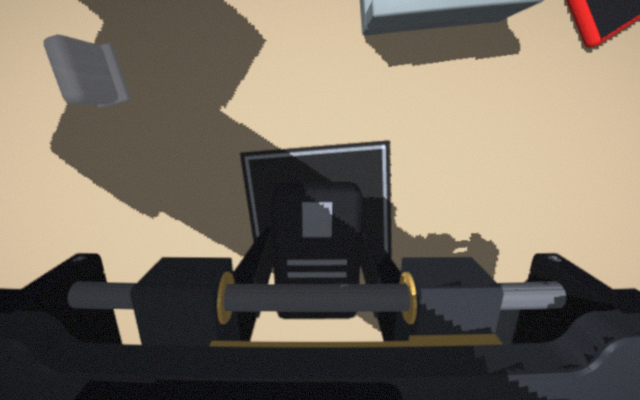

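The mic is held at (317,240) above the mat. I'll lower it to a TCP z of about 27 mm.

Emit:
jog_arm(deltas=[[[-0.1,-1.1,-4],[0,-0.4,0],1],[[0,0,-4],[0,0,0],1],[[0,0,-1.2],[0,0,0],1],[[0,0,-0.5],[0,0,0],1]])

```text
t: 6.65
tool_pos: [0.5201, -0.4303, 0.027]
ee_rot: [0.997, -0.074, 0.0, -0.005]
contact_force: [0.1, -0.1, -1.8]
gripper_width: 0.544
```

```bash
python3 go.py 517.5 -433 26 -9
```

```text
t 6.7 tcp mm [ 520.1 -430.3   27. ] jaw -8.4 tilt [0.07 0.59] w 51.7 F [ 0.1 -0.1 -1.8] q6 -0.63
shift cm [-0.26 -0.27 -0.1 ] turn -0.6
```

Emit:
jog_arm(deltas=[[[-0.1,-0.3,-0.2],[0,0,0],1],[[0,0,-0.15],[0,0,0],1],[[0,0,-0.1],[0,0,0],-1],[[0,0,-0.1],[0,0,0],-1],[[0,0,-0.1],[0,0,0],-1],[[0,0,2],[0,0,0],-1],[[0,0,4],[0,0,0],-1],[[0,0,5],[0,0,0],-1]])

```text
t: 7.45
tool_pos: [0.5195, -0.4306, 0.1318]
ee_rot: [0.997, -0.072, -0.002, -0.007]
contact_force: [0.7, 0.4, 0.7]
gripper_width: 0.976
```

Emit:
jog_arm(deltas=[[[-1.3,3.3,0],[0,0,5.3],-1],[[-1.3,3.3,0],[0,0,5.3],-1],[[-1.3,3.3,0],[0,0,5.3],-1],[[-1.3,3.3,0],[0,0,5.3],-1],[[-1.3,3.3,0],[0,0,5.3],-1],[[-1.3,3.3,0],[0,0,5.3],-1],[[-1.3,3.3,0],[0,0,5.3],-1],[[0,0,-0.1],[0,0,0],-1]])

```text
t: 8.25
tool_pos: [0.4311, -0.1997, 0.1487]
ee_rot: [0.965, 0.26, 0.01, 0.002]
contact_force: [0.3, -0.6, -0.0]
gripper_width: 1.0
```

```bash
python3 go.py 411.5 -184.6 18 30.2
cat > look.py <<'E'
# packs + mic from the top camera; robot parts masked by the height limit
from meas import *
p,d,s=snap('top'); P=cloud('top',d); z=P[...,2]
roi=np.zeros(z.shape,bool); roi[125:300,195:480]=1
for lo,hi,n in ((.026,.043,'pack'),(.058,.074,'onshelf'),(.018,.043,'mic')):
    for ce,k,q in blobs(P,roi&(z>lo)&(z<hi),60):
        c,wh,a=rect(q)
        if (n!='mic' and 45<wh[0]<64 and 28<wh[1]<44) or (n=='mic' and 75<wh[0]<95 and 45<wh[1]<62): print(n,q[:,2].mean().round(4),c,wh,a)
E
python3 look.py; python3 -c "
from h import *
snap('wrist','w3.png')"
```

```text
t 8.2 tcp mm [ 431.1 -199.7  148.7] jaw 30.2 tilt [1.16 0.08] w 95.0 F [ 0.3 -0.6 -0. ] q6 -1.08
shift cm [ -1.96   1.51 -13.07] turn 0.0
pack 0.0366 [427.1 -61.7] [56.2 36.1] -24.5
pack 0.0364 [407.8 189.5] [56.2 35.9] 10.4
pack 0.0362 [346.9 304.9] [55.6 37. ] 13.0
mic 0.0298 [ 520.1 -435.4] [86.7 52.9] 81.6
```

View pics/w3.png

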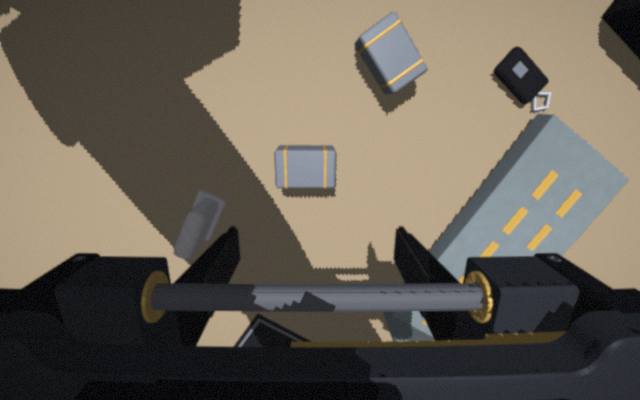

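The mic lies on the mat about 3 mm from its middle. In the wrist view the first pack is at (305,168), square to the jaws. Descending.

Emit:
jog_arm(deltas=[[[-1.9,1.3,-2],[0,1,0],-1],[[0,0,-4],[0,0,0],-1],[[0,0,-2],[0,0,0],-1],[[0,0,-0.1],[0,0,0],-1]])

```text
t: 8.75
tool_pos: [0.4172, -0.1946, 0.0706]
ee_rot: [0.967, 0.256, 0.005, 0.005]
contact_force: [-0.1, 0.4, 0.2]
gripper_width: 0.999
```

```bash
python3 go.py 411.5 -184.6 18 30.2
```

```text
t 8.8 tcp mm [ 417.2 -194.6   70.6] jaw 29.6 tilt [ 0.7  -0.42] w 94.9 F [-0.1  0.4  0.2] q6 -1.07
shift cm [-0.57  1.   -5.26] turn 0.6
```

Emit:
jog_arm(deltas=[[[-0.5,0.8,-1.5],[0.4,0.6,0.5],-1],[[0,0,-1.5],[0,0,0],-1],[[0,0,-1.2],[0,0,0],-1],[[0,0,-0.6],[0,0,0],-1]])

```text
t: 9.15
tool_pos: [0.415, -0.1893, 0.0234]
ee_rot: [0.966, 0.258, 0.002, 0.002]
contact_force: [0.1, 0.9, -0.6]
gripper_width: 0.998
```

```bash
python3 go.py 411.5 -184.6 18 30.2
```

```text
t 9.2 tcp mm [ 415.  -189.3   23.4] jaw 30.0 tilt [ 0.33 -0.15] w 94.8 F [ 0.1  0.9 -0.6] q6 -1.07
shift cm [-0.35  0.47 -0.54] turn 0.2
```

Emit:
jog_arm(deltas=[[[-0.3,0.5,-0.4],[0,0,0],-1],[[0,0.1,-0.1],[0,0,0],-1],[[0,0,-0.1],[0,0,0],1],[[0,0,-0.1],[0,0,0],1],[[0,0,-0.1],[0,0,0],1],[[0,0,-0.1],[0,0,0],1],[[0,0,-0.1],[0,0,0],1]])

```text
t: 9.85
tool_pos: [0.4133, -0.1836, 0.0144]
ee_rot: [0.966, 0.258, 0.004, 0.003]
contact_force: [1.2, -0.5, 0.9]
gripper_width: 0.636
```

```bash
python3 go.py 411.5 -184.6 18 30.2
```

```text
t 9.8 tcp mm [ 413.3 -183.6   14.4] jaw 30.0 tilt [ 0.48 -0.24] w 60.4 F [ 1.2 -0.5  0.9] q6 -1.06
shift cm [-0.18 -0.1   0.36] turn 0.2
```

Emit:
jog_arm(deltas=[[[0,0,-0.1],[0,0,0],1],[[0,0,-0.1],[0,0,0],1],[[0,0,3],[0,0.3,0],1],[[0,0,4],[0,0,0],1],[[0,0,3],[0,0,0],1],[[3.6,-1.2,0],[0,0,-5.4],1],[[3.6,-1.2,0],[0,0,-5.4],1],[[3.6,-1.2,0],[0,0,-5.4],1],[[3.6,-1.2,0],[0,0,-5.4],1],[[3.6,-1.2,0],[0,0,-5.4],1],[[3.6,-1.2,0],[0,0,-5.4],1],[[0,0,-0.1],[0,0,0],1]])

```text
t: 11.05
tool_pos: [0.6339, -0.2563, 0.1139]
ee_rot: [0.999, -0.034, -0.0, 0.0]
contact_force: [-0.1, 0.1, -0.7]
gripper_width: 0.584
```

```bash
python3 go.py 633.7 -258.1 44.5 -2.2
python3 -c "
from h import *
snap('wrist','w4.png')"
```

```text
t 11.1 tcp mm [ 633.9 -256.3  113.9] jaw -3.9 tilt [-0.02 -0.05] w 55.5 F [-0.1  0.1 -0.7] q6 -0.39
shift cm [-0.02 -0.18 -6.94] turn 1.7
```

View pics/w4.png

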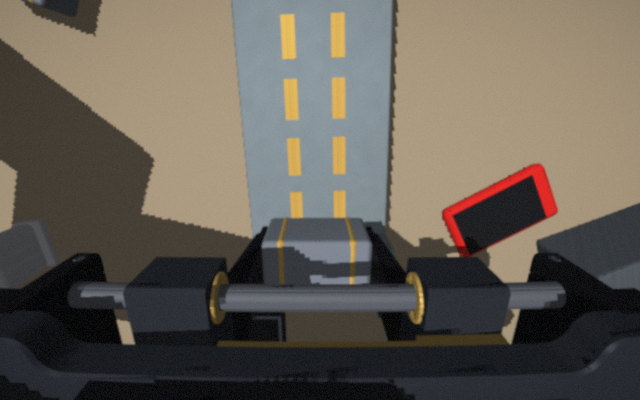

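The pack is held square at (316,250), and bays 1–4 are clear. Lowering into bay 0.

Emit:
jog_arm(deltas=[[[0,-0.2,-3],[0,0,1.7],1],[[0,0,-2.5],[0,0,0],1],[[0,0,-0.6],[0,0,0],1],[[0,0,-0.3],[0,0,0],1]])

```text
t: 11.5
tool_pos: [0.6285, -0.2563, 0.0472]
ee_rot: [1.0, -0.016, -0.003, -0.001]
contact_force: [0.3, 0.6, -0.7]
gripper_width: 0.589
```

```bash
python3 go.py 633.7 -258.1 44.5 -2.2
```

```text
t 11.5 tcp mm [ 628.5 -256.3   47.2] jaw -1.8 tilt [-0.34  0.08] w 56.0 F [ 0.3  0.6 -0.7] q6 -0.43
shift cm [ 0.52 -0.18 -0.27] turn -0.4
```

Release next, then lift and go to the pack at (427,-62) with the jaws at -24°.

Emit:
jog_arm(deltas=[[[0.5,-0.2,-0.2],[0,-0.3,0],1],[[0,0,-0.2],[0,0,0],1],[[0,0,-0.1],[0,0,0],1],[[0,0,-0.1],[0,0,0],-0.5],[[0,0,-0.1],[0,0,0],-0.5],[[0,0,-0.1],[0,0,0],-0.5],[[0,0,2],[0,0,0],-0.5],[[0,0,4],[0,0,0],-0.5],[[0,0,3],[0,0,0],-1]])

```text
t: 12.4
tool_pos: [0.6323, -0.2577, 0.1308]
ee_rot: [1.0, -0.016, -0.002, -0.001]
contact_force: [-0.2, 0.6, 0.5]
gripper_width: 0.789
```

Emit:
jog_arm(deltas=[[[-3.4,3.1,0],[0,0,-3.7],-1],[[-3.4,3.1,0],[0,0,-3.7],-1],[[-3.4,3.1,0],[0,0,-3.7],-1],[[-3.4,3.1,0],[0,0,-3.7],-1],[[-3.4,3.1,0],[0,0,-3.7],-1],[[-3.4,3.1,0],[0,0,-3.7],-1],[[0,0,-0.1],[0,0,0],-1],[[0,0,-0.1],[0,0,0],-1]])

```text
t: 13.2
tool_pos: [0.4265, -0.0693, 0.1394]
ee_rot: [0.976, -0.216, 0.009, 0.003]
contact_force: [0.5, -1.1, 0.6]
gripper_width: 0.999
```

```bash
python3 go.py 427 -61.8 17 -24.3; python3 look.py
```

```text
t 13.2 tcp mm [426.5 -69.3 139.4] jaw -25.0 tilt [ 0.93 -0.54] w 94.9 F [ 0.5 -1.1  0.6] q6 0.16
shift cm [  0.05   0.75 -12.24] turn 0.7
pack 0.0364 [407.7 189.7] [56.3 35.9] 10.0
pack 0.0364 [346.9 304.7] [55.6 37.9] 13.6
onshelf 0.0672 [ 632.  -258.5] [54.7 35. ] -1.8
mic 0.0297 [ 519.7 -436.1] [87.6 52.9] 81.4
```

```bash
cat > wl.py <<'E'
from meas import *
p,d,s=snap('wrist'); P=cloud('wrist',d,s); z=P[...,2]
for ce,k,q in blobs(P,(z>.026)&(z<.043),300):
    c,wh,a=rect(q[q[:,2]>.030])
    if 45<wh[0]<66 and 25<wh[1]<46: print('wrist pack px',ce,q[:,2].mean().round(4),c,wh,a)
E
python3 wl.py
```

```text
wrist pack px [313. 189.] 0.0361 [429.3 -62.8] [56.1 36.4] -25.0
```

Emit:
jog_arm(deltas=[[[0,0.6,-3],[0.5,0.9,0.5],-1],[[0,0,-4],[0,0,0],-1],[[0,0,-2],[0,0,0],-1],[[0,0,-0.1],[0,0,0],-1]])

```text
t: 13.7
tool_pos: [0.4331, -0.0674, 0.049]
ee_rot: [0.977, -0.214, 0.003, 0.001]
contact_force: [-0.4, -0.9, 0.8]
gripper_width: 0.997
```

```bash
python3 go.py 427 -61.8 17 -24.3
```

```text
t 13.7 tcp mm [433.1 -67.4  49. ] jaw -24.7 tilt [ 0.34 -0.13] w 94.7 F [-0.4 -0.9  0.8] q6 0.15
shift cm [-0.61  0.56 -3.2 ] turn 0.4
```

Emit:
jog_arm(deltas=[[[-0.5,0.4,0],[0,0.3,0.3],-1],[[-0.1,0.1,-1.5],[0,0,0],-1],[[0,0,-1.2],[0,0,0],-1],[[0,0,-0.5],[0,0,0],-1]])

```text
t: 14.1
tool_pos: [0.4317, -0.0644, 0.0205]
ee_rot: [0.977, -0.212, 0.003, 0.001]
contact_force: [0.3, 0.2, 0.0]
gripper_width: 1.003
```

```bash
python3 go.py 427.5 -62 17 -24.3
```

```text
t 14.1 tcp mm [431.7 -64.4  20.5] jaw -24.5 tilt [ 0.36 -0.23] w 95.2 F [0.3 0.2 0. ] q6 0.16
shift cm [-0.42  0.24 -0.35] turn 0.2
```

Emit:
jog_arm(deltas=[[[-0.3,0.1,-0.4],[0,0,0],1],[[0,0,-0.2],[0,0,0],1],[[0,0,-0.1],[0,0,0],1],[[0,0,-0.1],[0,0,0],1],[[0,0,-0.1],[0,0,0],1],[[0,0,-0.1],[0,0,0],1],[[0,0,-0.1],[0,0,0],1]])

```text
t: 14.8
tool_pos: [0.4302, -0.0638, 0.0125]
ee_rot: [0.977, -0.212, 0.004, 0.001]
contact_force: [-6.2, 1.1, 13.2]
gripper_width: 0.589
```

```bash
python3 go.py 635.4 -214.2 130 -2.2
```

```text
t 14.8 tcp mm [430.2 -63.8  12.5] jaw -24.4 tilt [ 0.42 -0.25] w 56.0 F [-6.2  1.1 13.2] q6 0.16
shift cm [ 20.52 -15.04  11.75] turn 22.2
```

Emit:
jog_arm(deltas=[[[0,0,3],[0,0.3,0],1],[[0,0,4],[0,0,0],1],[[0,0,4],[0,0,0],1],[[3.5,-2.6,0],[0,0,3.5],1],[[3.5,-2.6,0],[0,0,3.5],1],[[3.5,-2.6,0],[0,0,3.5],1],[[3.5,-2.6,0],[0,0,3.5],1],[[3.5,-2.6,0],[0,0,3.5],1],[[2.5,-1.6,0],[0,0,3.5],1],[[0,0,-0.1],[0,0,0],1],[[0,0,-0.1],[0,0,0],1]])

```text
t: 15.9
tool_pos: [0.6363, -0.2157, 0.1279]
ee_rot: [1.0, -0.022, 0.006, 0.003]
contact_force: [-0.3, -0.7, -1.8]
gripper_width: 0.588
```

```bash
python3 go.py 635.4 -214.2 43.5 -2.2
```

```text
t 15.9 tcp mm [ 636.3 -215.7  127.9] jaw -2.5 tilt [ 0.74 -0.32] w 55.8 F [-0.3 -0.7 -1.8] q6 -0.36
shift cm [-0.09  0.15 -8.44] turn 0.3
```

Emit:
jog_arm(deltas=[[[0,0.1,-3],[0.3,0.7,0.3],1],[[0,0,-3],[0,0,0],1],[[0,0,-1],[0,0,0],1],[[0,0,-0.2],[0,0,0],1]])

```text
t: 16.3
tool_pos: [0.6339, -0.2123, 0.0549]
ee_rot: [1.0, -0.02, 0.0, 0.0]
contact_force: [-0.2, 0.3, -1.0]
gripper_width: 0.59
```

```bash
python3 go.py 635.4 -214.2 43.5 -2.2
```

```text
t 16.3 tcp mm [ 633.9 -212.3   54.9] jaw -2.3 tilt [ 0.02 -0.  ] w 56.1 F [-0.2  0.3 -1. ] q6 -0.36
shift cm [ 0.15 -0.19 -1.14] turn 0.1
```

Lower, release and lift. Then fly to the pack at (407.7,189.7), jaws at 10°, at a safe height (the control box is 60 mm high and out of the path).

Emit:
jog_arm(deltas=[[[0.1,-0.2,-0.7],[0,0,0],1],[[0,0,-0.4],[0,0,0],1],[[0,0,-0.2],[0,0,0],1],[[0,0,-0.1],[0,0,0],1],[[0,0,-0.1],[0,0,0],-0.5],[[0,0,-0.1],[0,0,0],-0.5],[[0,0,-0.1],[0,0,0],-0.5],[[0,0,2],[0,0,0],-0.5],[[0,0,4],[0,0,0],-0.5],[[0,0,4],[0,0,0],-1]])

```text
t: 17.3
tool_pos: [0.6324, -0.213, 0.137]
ee_rot: [1.0, -0.02, -0.003, -0.001]
contact_force: [0.8, -0.5, 0.9]
gripper_width: 0.792
```

Emit:
jog_arm(deltas=[[[-2.3,4,0],[0,0,1.2],-1],[[-2.3,4,0],[0,0,1.2],-1],[[-2.3,4,0],[0,0,1.2],-1],[[-2.3,4,0],[0,0,1.2],-1],[[-2.3,4,0],[0,0,1.2],-1],[[-2.3,4,0],[0,0,1.2],-1],[[-2.3,4,0],[0,0,1.2],-1],[[-2.3,4,0],[0,0,1.2],-1],[[-2.3,4,0],[0,0,1.2],-1],[[-2.1,4,0],[0,0,1.2],-1],[[0,0,-0.1],[0,0,0],-1]])

```text
t: 18.4
tool_pos: [0.4021, 0.196, 0.152]
ee_rot: [0.996, 0.087, 0.013, 0.0]
contact_force: [0.8, -0.2, -0.4]
gripper_width: 1.003
```

```bash
python3 go.py 407.7 189.7 16 10; python3 look.py; python3 wl.py
```

```text
t 18.4 tcp mm [402.1 196.  152. ] jaw 10.0 tilt [1.47 0.1 ] w 95.2 F [ 0.8 -0.2 -0.4] q6 0.17
shift cm [  0.56  -0.63 -13.6 ] turn 0.0
onshelf 0.0664 [ 635.2 -213.1] [57.1 36. ] -2.3
onshelf 0.0668 [ 632.5 -259. ] [54.6 36. ] -2.9
mic 0.0298 [ 519.8 -435.2] [87.4 52.9] 81.3
wrist pack px [272.  57.] 0.0363 [349.6 305.9] [56.  36.8] 14.3
wrist pack px [318. 199.] 0.0361 [410.2 187.9] [55.9 36.9] 10.5
```

Emit:
jog_arm(deltas=[[[0.5,-0.6,-3],[0,1.4,0],-1],[[0,0,-4],[0,0,0],-1],[[0,0,-3],[0,0,0],-1],[[0,0,-0.2],[0,0,0],-1]])

```text
t: 18.9
tool_pos: [0.4145, 0.1831, 0.0507]
ee_rot: [0.997, 0.081, 0.005, -0.0]
contact_force: [-1.1, -0.2, 0.0]
gripper_width: 0.999
```

```bash
python3 go.py 408 189.5 16 10
```

```text
t 18.9 tcp mm [414.5 183.1  50.7] jaw 9.3 tilt [0.56 0.05] w 94.9 F [-1.1 -0.2  0. ] q6 0.14
shift cm [-0.65  0.64 -3.47] turn 0.7
```

Emit:
jog_arm(deltas=[[[-0.5,0.6,0],[0,0.5,0.6],-1],[[-0.1,0.1,-1.5],[0,0,0],-1],[[0,0,-1.2],[0,0,0],-1],[[0,0,-0.7],[0,0,0],-1]])

```text
t: 19.3
tool_pos: [0.4138, 0.1896, 0.0213]
ee_rot: [0.996, 0.084, 0.004, -0.001]
contact_force: [-0.4, 0.0, 0.3]
gripper_width: 1.002
```

```bash
python3 go.py 408 189.5 16 10
```

```text
t 19.3 tcp mm [413.8 189.6  21.3] jaw 9.6 tilt [0.46 0.2 ] w 95.2 F [-0.4  0.   0.3] q6 0.14
shift cm [-0.58 -0.01 -0.53] turn 0.4
```

Emit:
jog_arm(deltas=[[[-0.5,0,-0.4],[0,0.3,0.3],1],[[0,0,-0.2],[0,0,0],1],[[0,0,-0.1],[0,0,0],1],[[0,0,-0.05],[0,0,0],1],[[0,0,-0.05],[0,0,0],1],[[0,0,-0.05],[0,0,0],1],[[0,0,-0.05],[0,0,0],1]])

```text
t: 20.0
tool_pos: [0.4101, 0.1901, 0.0147]
ee_rot: [0.996, 0.087, 0.002, -0.002]
contact_force: [-3.1, -1.1, 6.4]
gripper_width: 0.588
```

```bash
python3 go.py 637 -170.2 130 -2.2
```

```text
t 20.0 tcp mm [410.1 190.1  14.7] jaw 10.0 tilt [0.27 0.25] w 55.8 F [-3.1 -1.1  6.4] q6 0.14
shift cm [ 22.69 -36.03  11.53] turn -12.2
```

Emit:
jog_arm(deltas=[[[0,0,3],[0,0.3,0],1],[[0,0,4],[0,0,0],1],[[0,0,4],[0,0,0],1],[[2.5,-4,0],[0,0,-1.3],1],[[2.5,-4,0],[0,0,-1.3],1],[[2.5,-4,0],[0,0,-1.3],1],[[2.5,-4,0],[0,0,-1.3],1],[[2.5,-4,0],[0,0,-1.3],1],[[2.5,-4,0],[0,0,-1.3],1],[[2.5,-4,0],[0,0,-1.3],1],[[2.5,-4,0],[0,0,-1.3],1],[[2.0,-3,0],[0,0,-1.3],1]])

```text
t: 21.2
tool_pos: [0.6319, -0.1712, 0.1248]
ee_rot: [1.0, -0.014, 0.001, -0.003]
contact_force: [1.2, 0.2, -1.9]
gripper_width: 0.591
```

```bash
python3 go.py 637 -170.2 45 -2.2
```

```text
t 21.2 tcp mm [ 631.9 -171.2  124.8] jaw -1.6 tilt [0.08 0.29] w 56.1 F [ 1.2  0.2 -1.9] q6 -0.32
shift cm [ 0.51  0.1  -7.98] turn -0.6
```

Emit:
jog_arm(deltas=[[[0,0,-0.1],[0,0,0],1],[[0.1,0.1,-3],[0,0,-0.5],1],[[0,0,-3],[0,0,0],1],[[0,0,-0.9],[0,0,0],1],[[0,0,-0.2],[0,0,0],1]])

```text
t: 21.7
tool_pos: [0.6342, -0.1742, 0.0493]
ee_rot: [1.0, -0.021, 0.001, -0.002]
contact_force: [-0.2, 0.6, -1.2]
gripper_width: 0.592
```

```bash
python3 go.py 637 -170.2 45 -2.2
```

```text
t 21.7 tcp mm [ 634.2 -174.2   49.3] jaw -2.4 tilt [0.15 0.26] w 56.2 F [-0.2  0.6 -1.2] q6 -0.31
shift cm [ 0.28  0.4  -0.43] turn 0.2
```

Emit:
jog_arm(deltas=[[[0.3,0.4,-0.2],[0,0,0],1],[[0,0,-0.3],[0,0,0],1],[[0,0,-0.15],[0,0,0],1],[[0,0,-0.1],[0,0,0],-0.5],[[0,0,-0.1],[0,0,0],-0.5],[[0,0,-0.1],[0,0,0],-0.5],[[0,0,2],[0,0,0],-0.5],[[0,0,4],[0,0,0],-0.5],[[0,0,4],[0,0,0],-1]])

```text
t: 22.6
tool_pos: [0.6356, -0.1679, 0.1401]
ee_rot: [1.0, -0.021, -0.001, -0.003]
contact_force: [0.6, -0.5, 0.6]
gripper_width: 0.792
```

Emit:
jog_arm(deltas=[[[-2.6,4.2,0],[0,0,1.3],-1],[[-2.6,4.2,0],[0,0,1.3],-1],[[-2.6,4.2,0],[0,0,1.3],-1],[[-2.6,4.2,0],[0,0,1.3],-1],[[-2.6,4.2,0],[0,0,1.3],-1],[[-2.6,4.2,0],[0,0,1.3],-1],[[-2.6,4.2,0],[0,0,1.3],-1],[[-2.6,4.2,0],[0,0,1.3],-1],[[-2.6,4.2,0],[0,0,1.3],-1],[[-2.6,4.2,0],[0,0,1.3],-1],[[-2,4.2,0],[0,0,1.3],-1],[[0,0,-0.1],[0,0,0],-1]])

```text
t: 23.8
tool_pos: [0.3551, 0.3, 0.1583]
ee_rot: [0.994, 0.106, 0.017, -0.004]
contact_force: [-0.9, -0.6, -0.2]
gripper_width: 1.001
```

```bash
python3 go.py 348 305 16 13.8; python3 look.py; python3 wl.py
```

```text
t 23.8 tcp mm [355.1 300.  158.3] jaw 12.1 tilt [1.91 0.72] w 95.1 F [-0.9 -0.6 -0.2] q6 0.38
shift cm [ -0.71   0.5  -14.23] turn 1.7
onshelf 0.067 [ 636.4 -168.8] [55.1 33.7] -2.2
onshelf 0.0667 [ 634.6 -212.8] [56.6 36.6] -1.3
onshelf 0.0672 [ 631.7 -259.3] [54.9 36. ] -4.5
mic 0.0296 [ 519.7 -436.2] [88.2 52.8] 82.7
wrist pack px [306. 182.] 0.0361 [349.7 305.8] [56.  36.6] 14.2
```

Emit:
jog_arm(deltas=[[[-0.7,0.5,-3],[-0.7,1.6,1.6],-1],[[0,0,-4],[0,0,0],-1],[[0,0,-3.5],[0,0,0],-1],[[0,0,-0.2],[0,0,0],-1]])

```text
t: 24.3
tool_pos: [0.3551, 0.2985, 0.0515]
ee_rot: [0.993, 0.114, 0.006, 0.0]
contact_force: [0.2, -0.0, 0.3]
gripper_width: 1.002
```

```bash
python3 go.py 348 305 16 13.8
```

```text
t 24.3 tcp mm [355.1 298.5  51.5] jaw 13.1 tilt [0.7  0.06] w 95.1 F [ 0.2 -0.   0.3] q6 0.36
shift cm [-0.71  0.65 -3.55] turn 0.7
```

Emit:
jog_arm(deltas=[[[-0.6,0.6,0],[0,0.6,0.6],-1],[[-0.2,0.1,-1.5],[0,0,0],-1],[[0,0,-1.2],[0,0,0],-1],[[0,0,-0.7],[0,0,0],-1]])

```text
t: 24.7
tool_pos: [0.3527, 0.3062, 0.0229]
ee_rot: [0.993, 0.116, 0.005, -0.003]
contact_force: [0.2, -0.2, 0.3]
gripper_width: 0.998
```

```bash
python3 go.py 348 305 16 13.8
```

```text
t 24.7 tcp mm [352.7 306.2  22.9] jaw 13.3 tilt [0.48 0.37] w 94.9 F [ 0.2 -0.2  0.3] q6 0.37
shift cm [-0.47 -0.12 -0.69] turn 0.5
```

Emit:
jog_arm(deltas=[[[-0.4,-0.1,-0.5],[-0.3,0.4,0.4],1],[[0,0,-0.2],[0,0,0],1],[[0,0,-0.1],[0,0,0],1],[[0,0,-0.05],[0,0,0],1],[[0,0,-0.05],[0,0,0],1],[[0,0,-0.05],[0,0,0],1],[[0,0,-0.05],[0,0,0],1]])

```text
t: 25.4
tool_pos: [0.35, 0.3062, 0.0153]
ee_rot: [0.993, 0.12, 0.002, -0.001]
contact_force: [-2.7, -1.3, 5.2]
gripper_width: 0.591
```

```bash
python3 go.py 638.7 -126.2 130 -2.2
```

```text
t 25.4 tcp mm [350.  306.2  15.3] jaw 13.8 tilt [0.16 0.14] w 56.1 F [-2.7 -1.3  5.2] q6 0.36
shift cm [ 28.87 -43.24  11.47] turn -16.0
```

Emit:
jog_arm(deltas=[[[0,0,3],[0,0.2,0],1],[[0,0,4],[0,0,0],1],[[0,0,4.3],[0,0,0],1],[[2.7,-4.1,0],[0,0,-1.6],1],[[2.7,-4.1,0],[0,0,-1.6],1],[[2.7,-4.1,0],[0,0,-1.6],1],[[2.7,-4.1,0],[0,0,-1.6],1],[[2.7,-4.1,0],[0,0,-1.6],1],[[2.7,-4.1,0],[0,0,-1.6],1],[[2.7,-4.1,0],[0,0,-1.6],1],[[2.7,-4.1,0],[0,0,-1.6],1],[[2.7,-4.1,0],[0,0,-1.6],1]])

```text
t: 26.6
tool_pos: [0.5923, -0.0695, 0.1307]
ee_rot: [1.0, -0.004, 0.002, -0.002]
contact_force: [0.4, 0.7, -0.7]
gripper_width: 0.586
```

```bash
python3 go.py 638.7 -126.2 46 -2.2
```

```text
t 26.6 tcp mm [592.3 -69.5 130.7] jaw -0.4 tilt [0.28 0.19] w 55.7 F [ 0.4  0.7 -0.7] q6 -0.2
shift cm [ 4.64 -5.67 -8.47] turn -1.8
```

Emit:
jog_arm(deltas=[[[2.3,-2.6,0],[0,0,-0.9],1],[[2.2,-2.5,0],[0,0,-0.9],1],[[0,0,-0.1],[0,0,0],1],[[0,0,-3],[0,0,0],1],[[0,0,-3],[0,0,0],1],[[0,0,-0.9],[0,0,0],1]])

```text
t: 27.2
tool_pos: [0.6414, -0.1292, 0.058]
ee_rot: [1.0, -0.024, 0.004, -0.001]
contact_force: [0.1, 0.1, -1.2]
gripper_width: 0.589
```

```bash
python3 go.py 638.7 -126.2 46 -2.2
```

```text
t 27.2 tcp mm [ 641.4 -129.2   58. ] jaw -2.8 tilt [0.51 0.1 ] w 55.9 F [ 0.1  0.1 -1.2] q6 -0.24
shift cm [-0.27  0.3  -1.2 ] turn 0.6
```

Emit:
jog_arm(deltas=[[[-0.3,0.3,-0.7],[0,0.5,0.5],1],[[0,0,-0.4],[0,0,0],1],[[0,0,-0.25],[0,0,0],1],[[0,0,-0.15],[0,0,0],1],[[0,0,-0.1],[0,0,0],-0.5],[[0,0,-0.1],[0,0,0],-0.5],[[0,0,-0.1],[0,0,0],-0.5],[[0,0,2],[0,0,0],-0.5],[[0,0,4],[0,0,0],-0.5],[[0,0,4],[0,0,0],1]])

```text
t: 28.2
tool_pos: [0.6344, -0.1227, 0.1398]
ee_rot: [1.0, -0.018, -0.006, -0.002]
contact_force: [0.1, 0.1, -0.2]
gripper_width: 0.709
```

Emit:
jog_arm(deltas=[[[0,4,0],[0,0,0],1],[[0,4.5,0],[0,0,0],1],[[0,4.5,0],[0,0,0],1],[[0,4.5,0],[0,0,0],1],[[0,4.5,0],[0,0,0],1],[[0,2,0],[0,0,0],1],[[0,0,-0.1],[0,0,0],1],[[0,0,-0.1],[0,0,0],1]])

```text
t: 29.0
tool_pos: [0.6397, 0.1238, 0.15]
ee_rot: [1.0, -0.019, 0.005, -0.001]
contact_force: [-0.1, 0.2, -0.1]
gripper_width: 0.051
```

```bash
python3 go.py 641.4 111.9 75 -4.3; python3 look.py
python3 - <<'E'
from h import *
p,d,s=snap('top'); cv2.imwrite('pics/t2.png',cv2.resize(p[100:300,150:480,::-1],None,fx=2.4,fy=2.4))
E
```

```text
t 29.0 tcp mm [639.7 123.8 150. ] jaw -2.2 tilt [0.6  0.05] w 4.9 F [-0.1  0.2 -0.1] q6 0.15
shift cm [ 0.17 -1.19 -7.5 ] turn -2.1
onshelf 0.0665 [ 636.3 -123.2] [56.8 33.3] -1.7
onshelf 0.0669 [ 636.9 -168.4] [53.9 33.6] -1.9
onshelf 0.0666 [ 634.6 -212.9] [56.7 36.3] -3.0
onshelf 0.0668 [ 631.7 -259. ] [54.4 36.1] -1.8
mic 0.0297 [ 520.1 -435.2] [88.7 53. ] 82.7
```

View pics/t2.png

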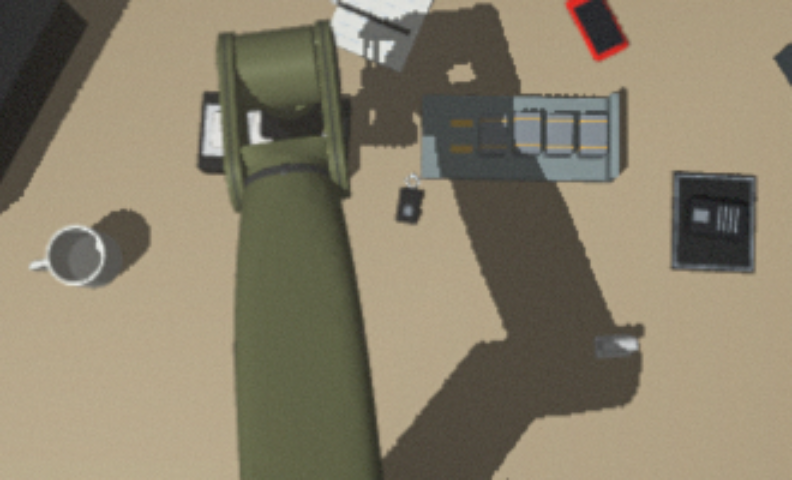

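All four packs sit in bays 0–3, within about 3 mm. The clock, fob and mug are unmoved, the mic is in the middle of the mat, and no fifth pack shows anywhere. Now for the charge key.

Emit:
jog_arm(deltas=[[[0.1,-1.1,-2],[0,0.6,-2],1],[[0,0,-3],[0,0,0],1],[[0,0,-1.9],[0,0,0],1],[[0,0,-0.1],[0,0,0],1]])

```text
t: 29.5
tool_pos: [0.6408, 0.104, 0.0748]
ee_rot: [0.999, -0.044, -0.001, 0.0]
contact_force: [0.7, 1.6, 0.6]
gripper_width: 0.006
```

```bash
python3 go.py 641.4 111.9 61 -4.3
```

```text
t 29.5 tcp mm [640.8 104.   74.8] jaw -5.1 tilt [-0.09 -0.04] w 0.5 F [0.7 1.6 0.6] q6 0.17
shift cm [ 0.06  0.79 -1.38] turn 0.8
```

Emit:
jog_arm(deltas=[[[0,0.7,0],[0,0,0],1],[[0,0.1,-0.6],[0,0,0],1],[[0,0,-0.6],[0,0,0],1],[[0,0,-0.4],[0,0,0],1],[[0,0,-0.3],[0,0,0],1],[[0,0,-0.2],[0,0,0],1]])

```text
t: 30.1
tool_pos: [0.6423, 0.1102, 0.0612]
ee_rot: [0.999, -0.046, -0.001, 0.001]
contact_force: [-1.5, -0.4, 4.4]
gripper_width: 0.007
```

Emit:
jog_arm(deltas=[[[0,0,-0.3],[0,0,0],1],[[0,0,-0.3],[0,0,0],1]])

```text
t: 30.3
tool_pos: [0.6425, 0.1103, 0.0611]
ee_rot: [0.999, -0.046, -0.002, 0.001]
contact_force: [-9.2, -1.1, 16.2]
gripper_width: 0.002
```

Emit:
jog_arm(deltas=[[[0,0,2],[0,0,0],1],[[0,0,4.5],[0,0,0],1],[[-3,0,4.5],[0,0,0],1],[[-4.5,0,1],[0,0,0],1],[[-4.5,0,0],[0,0,0],1],[[-4.5,0,0],[0,0,0],1],[[-4.5,0,0],[0,0,0],1],[[0,0,0],[0,0,0],1]])

```text
t: 31.1
tool_pos: [0.431, 0.11, 0.1858]
ee_rot: [0.999, -0.046, 0.006, 0.001]
contact_force: [0.4, -0.7, -1.0]
gripper_width: 0.006
```

```bash
python3 look.py
python3 - <<'E'
from meas import *
p,d,s=snap('top'); P=cloud('top',d); q=P.reshape(-1,3)
y=np.array([.076,.997]); x=np.array([.997,-.076])
for n,o in zip('stop radio float charge'.split(),(61,12,-26,-64)):
    dd=q[:,:2]*1000-(np.array([646.3,175.7])+o*y); m=(abs(dd@x)<20)&(abs(dd@y)<9)&(q[:,2]<.08); print(n,m.sum(),np.median(q[m,2]).round(4))
snap('scene','s2.png')
E
```

```text
onshelf 0.0614 [650.7 236.4] [50.3 40.7] -5.0
onshelf 0.0668 [ 635.9 -123.2] [55.7 33.4] -1.8
onshelf 0.0669 [ 636.8 -168.7] [53.7 33.7] -2.3
onshelf 0.0663 [ 634.6 -212.9] [57.  35.6] -1.3
onshelf 0.0673 [ 631.8 -258.7] [54.2 35.7] -3.1
mic 0.0298 [ 519.7 -435.3] [86.9 52.7] 82.0
stop 70 0.0601
radio 67 0.061
float 63 0.061
charge 68 0.0505
```

View pics/s2.png

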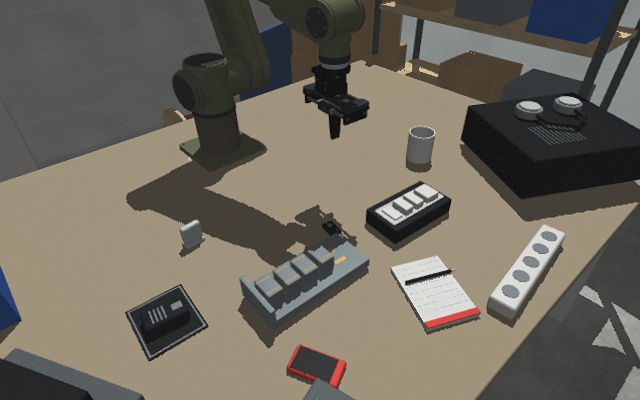

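The scene view shows four packs in a row from the cheek (centred about (295,275)), the mic on the mat at (165,315), and no stray packs. Only the charge key is down.

```bash
python3 -c "
from h import *
print(robot.close_job())"
```

```text
the job is handed in; nothing more can be done
None
```

The job is done and handed in at about 31 s; close_job reports no verdict.

I pressed the stop key fully down so the float key popped up, and laid the microphone on the mat. I then set the four packs present in bays 0–3 from the cheek, gripped by their ends, and pressed the charge key to its stop.

**Last checks, from the top camera depth:**
- **Keys:** the charge key top is at 50 mm (down) and the other three are at 60–61 mm (up).
- **Packs:** each is within about 4 mm of its bay centre and 0.02 rad of straight across. Their tops read 66–67 mm, as they should when resting on the shelf.
- **Microphone:** it lies flat, about 3 mm from the mat's middle.
- **Other things:** the clock, mug and fob look unmoved, judged by eye from the pictures. No fifth pack showed in any view, and the arm stands clear.

No check failed. The arm drifted upward about 1 mm per still step, and the wrist and top cameras disagreed by about 3 mm; I allowed for both.

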